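Clock a keyed shaft with a pendulum angle gauge and hold it

TASK

Lift the pendulum angle gauge out of its wooden rest and, with its dial facing the robot, slide the key under its foot fully home into the keyway of the shaft in the two bearings. Then rock gauge and shaft together until the swinging pointer settles on the broad arrow mark of the dial, with the foot still flat on both lips of the keyway. The shaft would roll over under the gauge if let go, so finish holding it there in the gripper, pointer on the mark, for the coupling to be tightened; leave the things round about where they are.

Things in the scene. Friction and masses are not known exactly. Their poses are not given: they have to be found in the camera images.
- gauge: Pendulum angle gauge, 139 mm high, 0.3 kg: flat steel key at the bottom (14.4 wide in y, 40 long in x, 7.5 high, lower edges chamfered 1.5), foot 38 x 56 x 10 on it, round aluminium dial case above, black grip on top. Origin: centre of the key's underside; z up through the grip, -x out of the dial's face. Starts upright in the rest, dial facing the robot within 0.25 rad.
- gauge_grip (a point): point to grip, 120 mm above the key's underside, in the gauge's black grip: 24 (x) x 26 (y) mm, from 99 to 139 mm up, to be taken across y. Below it the dial case begins
- dial_front (a point): centre of the front of the dial case (83 mm across, 26 mm thick in x): 57.5 mm above the key's underside, 13 mm in front of (-x) the gauge's middle plane
- rest: wooden block 66 (x) x 96 (y) x 30 mm, fixed, in whose slot (11 mm deep, 2.5 mm wider and longer than the key) the gauge stands; the foot lies on its top, so the key's underside is 22.5 mm above the table. Origin: centre of its underside
- shaft_stand: fixed steel base plate 212 (x) x 130 (y) x 8 mm with two grey bearings (78 mm high, 126 mm apart inside) that carry the shaft along x, its axis 48 mm above the table. Origin: on the table, straight below the axis at the middle of the keyway's length; +x along the shaft, away from the robot (within 0.25 rad). A coupling flange 74 mm across sits on the shaft's far end
- shaft (a joint): turn of the shaft about the stand's x axis (rad): 0 when the keyway faces straight up, positive when it leans to the stand's -y (to the right as the robot sees it). Starts between -0.30 and 0.08; range -1 to 1. Bearing drag of about 0.03 N m lets it stay put alone, but not under the leaning gauge
- keyway (a point): where the centre of the key's underside lies when home: 19.3 mm from the shaft's axis towards the keyway (its lips: 26.8 mm), 1 mm off its floor. Axes turn with the shaft; z out of the keyway. The shaft is 56 mm across here; the keyway is 16 mm wide, 50 mm long along x, 8.5 mm deep, closed at both ends
- pointer (a joint): angle of the swinging pointer on the dial (rad), about the gauge's x axis: 0 at the dial's top, positive towards the gauge's -y. Weighted below its pivot it stays upright, so it reads minus the gauge's lean (leaning right, to -y, gives a negative reading); it swings for about a second after a move. Lying behind the rim, it cannot be touched
- index_mark (a joint): angle of the broad dark arrow mark on the dial (rad), same zero and sense as the pointer's; set somewhere from -0.55 to -0.27 (so the gauge must end leaning 0.27 to 0.55 to the right) and fixed during the job
- pointer_tip (a point): tip of the thin pointer, 31 mm from the dial's centre
- index_tip (a point): inner tip of the arrow mark, 31 mm from the dial's centre
- spray_can: bystander: spray can 67 mm across, 199 mm tall, origin under its centre
- small_tin: bystander: round tin 71 mm across, 42 mm high, origin under its centre
- nut: bystander: hexagon nut 27 mm wide, 13 mm high
- pipe_nipple: bystander: threaded pipe nipple standing on end, 34 mm across, 60 mm high, origin under its centre
Mind the look-alikes: they are no part of the job. There is more than one size of the rest; the job needs the middle-sized.

How it is judged:
By the outcome, as a careful person would: the job done as asked, in the order asked, and still so for the second after the job is handed in, while the arm keeps its last pose, push and grip.
It also fails if it takes over 45 s, if anything falls off the work surface, if the arm or the gripper's body presses on something with over 40 N, if the wrist force passes 120 N, or if a joint passes its speed limit or range.

ROBOT

A 6-joint arm with a two-finger parallel gripper is mounted at the origin on a cart in front of the work surface, level with it; the furniture and walls round the work are solid. World frame = base frame: x ahead of the robot, y to its left, z up, the work surface at z = 0. Lengths are in m, angles in degrees, forces in N, time in s.
With the tool pointing down it reaches from about 0.35 to 0.875 m from the base axis. Payload 4.2 kg.
Tool frame: the origin (TCP) lies midway between the tips of the shut fingers; the grasp point (between the pads) lies 19 mm behind it; z points along the fingers, y is the line along which they close (so a half turn about z gives the same grasp; the last joint's range is limited). The gripper opens to 87 mm and grips with 3 to 60 N. Pads are 19 mm wide; open, the fingers measure 117 mm over their backs; the gripper's body (75 mm by 190 mm) begins 51 mm behind the grasp point.
Start: joints at [-49.355, 22.042, 0.453, 0, -68.411, -14.817], TCP at [0.272, -0.563, 0.223] pointing down, gripper open.
Joint ranges: [-179.83, 179.83], [-69.29, 118.12], [-61.27, 80.66], [-181.25, 117.63], [-171.15, -9.14], [-177.46, 177.46]. Speed limits (degrees/s): [159.86, 159.86, 180, 180, 180, 180].

INTERFACE

Orientations are given as [roll, pitch, yaw] about the fixed x, y, z axes, in that order (R = Rz(yaw) Ry(pitch) Rx(roll)).
In Python, from workcell import env gives the robot as it stands. The module is installed in compiled form; this text tells all that it offers. Calls block until the motion is done:
- env.goto(position, orientation): joint-space move of the TCP to a pose.
- env.move_straight(position, rotation=None, rate=0.15, force_limit=None): straight line of the TCP; rotation=None keeps the orientation; rate is the mean speed in m/s. With force_limit (N) it stops when the force on the tool has changed by that much, and returns True; else False.
- env.set_joints(angles): joint-space move.
- env.gripper_to(opening, grasp_force=None): opening from 0.0 (shut) to 1.0 (fully open); grasp_force is the grip in N (None keeps the last); returns when the fingers have stopped.
- env.dwell(seconds).
- env.inverse_kinematics(position, orientation): joint angles nearest the present ones, or None.
- env.read_state(): the state.
- env.grab_frame(name): name is "side" or "top" or "wrist"; returns a dict with "image" (400x640x3 uint8, blue, green, red), "fx", "fy", "cx", "cy" (pixels), "position" and "orientation" of the camera in the world. Camera axes: x right, y up, looking along -z (the intrinsics and any distortion apply to the point x, -y, -z); pixel columns grow to the right and rows downward; lengths in m; the calibration is good to about 2 mm. A picture is of the moment at which its call begins. There is no depth.
A pose or a line that the arm cannot do raises env.Unreachable and nothing moves.
- env.close_job(): hands the job in; it is judged then, once.
Trained networks look in a picture, given as the dict that the camera call returned (one of the last four; its "shot" number tells which), for a name from the list of things; names that differ only in an ending like _2 or _b are one class to them, and where a whole thing is asked for, a point or a joint stands for the part that bears it (a point fixed in the world has none). Each returns a list of dicts, best first, with "score" (0 to 1); they miss things now and then, are a little off and sometimes report something else, mostly with a low value. They report only what shows in the picture. A call takes as long as a camera call. They do not tell look-alikes from the thing itself.
- env.search_frame(picture, thing): "xyz" ([x, y, z] in m, in world coordinates, good to about 4 mm: the middle of the surface that is visible of it).
- env.trace(picture, thing): "mask" (400x640 bool, what is visible of it).
The state is a dict: "clock": time; "joint_positions": joint angles; "qvel": joint speeds; "joint_torque": joint torques, N m; "position": TCP position; "tool_rot": TCP orientation; "force": force on the tool from outside, world axes, zero at the start; "wrist_torque": the same for the moment, N m; "opening": opening from 0.0 (shut) to 1.0 (fully open); "finger_force": force on a finger pad.
Only numpy, scipy, OpenCV 4.12 (cv2) and the standard library are available. Lean on these libraries where they do the work, as an engineer would, in place of code of your own. Each camera call takes 0.05 s, during which the arm holds its last target. There are 200 camera calls.

## Working session

There is one attempt and no reset: what is moved stays moved. The work goes in short steps, each a Python script; the robot and the scene stay as the last script left them, time stands still between calls to the robot, and variables do not carry over. Pictures are saved under pics/ and viewed, at most 10 in all, crops included, and the job is handed in when it is done.

```bash
mkdir -p pics
python3 - <<'E'
from workcell import env
import cv2,numpy as np,pickle
ims=[]
for n in ("top","side","wrist"):
    f=env.grab_frame(n); ims.append(f["image"]); cv2.imwrite(f"pics/{n}0.png",f["image"])
    print(n,{k:np.round(f[k],3).tolist() if k!="shot" else f[k] for k in f if k!="image"})
    pickle.dump(f,open(f"pics/{n}0.pkl","wb"))
    for t in ("gauge","rest","gauge_grip","dial_front","shaft_stand","keyway","spray_can","small_tin","pipe_nipple","shaft"):
        try: print(n,t,[(np.round(d["xyz"],3).tolist(),round(d["score"],2)) for d in env.search_frame(f,t)[:4]])
        except Exception as e: print(n,t,repr(e)[:80])
print(env.read_state())
E
```

```text
top {'fx': 367.94, 'fy': 367.94, 'cx': 320.506, 'cy': 200.994, 'position': [0.467, 0.008, 0.951], 'orientation': [6.415, -0.333, -90.085], 'shot': 1}
top gauge []
top rest [([0.358, -0.15, 0.039], 0.89), ([0.636, -0.157, 0.02], 0.87), ([0.503, -0.114, 0.031], 0.76)]
top gauge_grip [([0.503, -0.124, 0.111], 0.59)]
top dial_front [([0.505, -0.125, 0.114], 0.93)]
top shaft_stand [([0.47, 0.119, 0.05], 0.64)]
top keyway [([0.483, 0.124, 0.073], 0.56), ([0.472, 0.118, 0.048], 0.54)]
top spray_can [([0.706, 0.002, 0.165], 0.9)]
top small_tin [([0.665, 0.232, 0.039], 0.72)]
top pipe_nipple [([0.739, 0.172, 0.046], 0.62)]
top shaft [([0.483, 0.122, 0.074], 0.58)]
side {'fx': 459.64, 'fy': 459.64, 'cx': 319.418, 'cy': 194.643, 'position': [0.227, 0.674, 0.577], 'orientation': [58.241, 1.192, -154.547], 'shot': 2}
side gauge [([0.503, -0.121, 0.093], 0.61)]
side rest [([0.343, -0.117, 0.046], 0.98), ([0.494, -0.09, 0.024], 0.9)]
side gauge_grip [([0.496, -0.118, 0.098], 0.6)]
side dial_front [([0.497, -0.115, 0.093], 0.93)]
side shaft_stand [([0.465, 0.146, 0.05], 0.55)]
side keyway [([0.476, 
[... 568 characters left out ...]
aft []
{'clock': 1.65, 'joint_positions': array([-4.93546541e+01,  2.20424456e+01,  4.51864551e-01,  5.36028097e-04,
       -6.84112498e+01, -1.48160674e+01]), 'qvel': array([ 0.04954289, -0.02446047,  0.05787102,  0.01082018, -0.04628794,
       -0.02764025]), 'joint_torque': array([-4.21269378e-04, -3.90454638e+01,  1.87608576e+01,  4.22428027e+00,
        1.54562783e-02, -2.18543664e-05]), 'position': array([ 0.27230899, -0.56253125,  0.22253817]), 'tool_rot': array([ 1.79998357e+02, -9.50026926e-04, -1.54170524e+02]), 'force': array([-0.06901795, -0.27048094, -0.51318357]), 'wrist_torque': array([ 0.03483967, -0.03293136,  0.02067874]), 'finger_force': 0.0, 'opening': 1.0001233263114224}
```

View pics/top0.png

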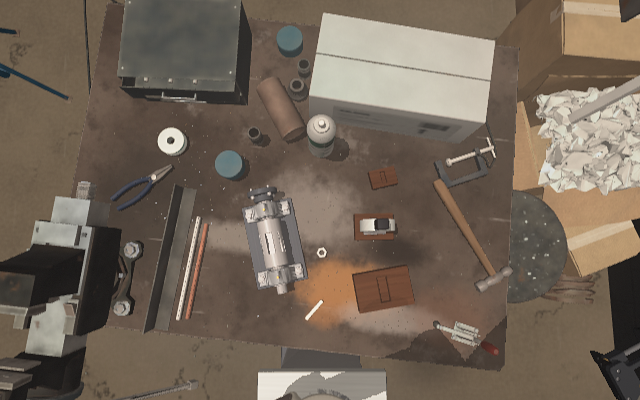

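View pics/side0.png

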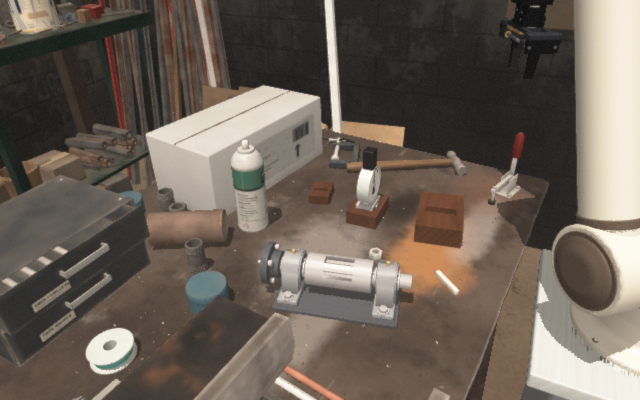

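```bash
cat > h.py <<'E'
from workcell import env
import cv2,numpy as np,pickle
from scipy.spatial.transform import Rotation as Ro
def rot(psi,phi=0,t=0):
    "tool rotation: stand/gauge yaw psi, lean phi to the right, body tilted back by t (rad)"
    return Ro.from_euler('z',psi)*Ro.from_euler('x',phi)*Ro.from_euler('y',-t)*Ro.from_matrix(np.diag([-1,1,-1]))
def pose(grasp,R,back=0.0): # TCP pose with the grasp point at 'grasp', backed off along tool z
    return list(np.asarray(grasp)+R.apply([0,0,0.019-back])), list(R.as_euler('xyz',degrees=True))
def K(f): return Ro.from_euler('xyz',f["orientation"],degrees=True).as_matrix(),np.asarray(f["position"])
def proj(f,P):
    M,p=K(f); c=(np.atleast_2d(P)-p)@M
    return np.c_[f["cx"]+f["fx"]*c[:,0]/-c[:,2], f["cy"]-f["fy"]*c[:,1]/-c[:,2]]
def ray(f,uv):
    M,p=K(f); uv=np.atleast_2d(uv)
    d=np.c_[(uv[:,0]-f["cx"])/f["fx"],-(uv[:,1]-f["cy"])/f["fy"],-np.ones(len(uv))]
    return p,d@M.T
def onz(f,uv,z):
    p,d=ray(f,uv); return p+d*((z-p[2])/d[:,2])[:,None]
def shot(name,cam="wrist"):
    f=env.grab_frame(cam); cv2.imwrite(f"pics/{name}.png",f["image"]); pickle.dump(f,open(f"pics/{name}.pkl","wb")); return f
def load(n): return pickle.load(open(f"pics/{n}.pkl","rb"))
E
python3 - <<'E'
from h import *
t=np.radians(38)
A=pose([0.503,-0.122,0.145],rot(0,0,t),0.09)
B=([0.45,0.122,0.27],list(rot(0.2).as_euler('xyz',degrees=True)))
print(A,env.inverse_kinematics(*A),B,env.inverse_kinematics(*B))
up=pose([0.43,-0.122,0.25],rot(0,0,t),0.09); print(env.inverse_kinematics(*up))
env.goto(*B); env.dwell(0.2); shot("B")
for n in("shaft","keyway","shaft_stand","small_tin","spray_can"): pass
env.goto(*up); env.goto(*A); env.dwell(.2); f=shot("A")
for th in ("dial_front","gauge_grip","rest","pointer_tip","index_tip"): print(th,[(np.round(d["xyz"],4).tolist(),round(d["score"],2)) for d in env.search_frame(f,th)[:3]])
print(env.read_state()["clock"])
E
```

```text
([np.float64(0.4592880352518783), np.float64(-0.122), np.float64(0.20094876350607724)], [np.float64(180.0), np.float64(38.0), np.float64(180.0)]) None ([0.45, 0.122, 0.27], [np.float64(-180.0), np.float64(0.0), np.float64(-168.5408440973835)]) [  35.21270585    4.34550769  -16.11049799    0.          -69.54399432
 -113.75354995]
[  10.47594878  -24.14915393  -46.59709723   12.68986246  -30.63585808
 -109.25496878]Traceback (most recent call last):
  File "<stdin>", line 9, in <module>
workcell.Unreachable: the arm cannot take that pose within its joint ranges
```

Run:
```python
from h import *
print(env.read_state()["clock"])
s=lambda q: None if q is None else np.round(q).tolist()
for yaw in (0,np.pi):
  for td in (40,30,20,10,0,-15,-30):
    t=np.radians(td)
    flip=Ro.from_euler('z',yaw)
    def p(g,psi,phi,back=0): 
        R=rot(psi,phi,t)*flip
        return pose(g,R,back)
    print(yaw>0,td,*[s(env.inverse_kinematics(*p(*a))) for a in (([.503,-.122,.145],0,0),([.503,-.122,.145],0,0,.09),([.503,-.122,.26],0,0),([.48,.125,.187],.2,0),([.48,.125-.02,.187],.2,.2),([.48,.055,.17],.2,.5))])
```

```text
5.425
False 40 None None None None None [-3.0, 6.0, -29.0, -64.0, -35.0, -38.0]
False 30 None [7.0, -4.0, -44.0, 10.0, -20.0, -105.0] [6.0, -2.0, -35.0, 7.0, -27.0, -101.0] None [32.0, 1.0, -44.0, 3.0, -13.0, -116.0] [2.0, 7.0, -26.0, -50.0, -40.0, -53.0]
False 20 [5.0, 10.0, -38.0, 5.0, -23.0, -99.0] [6.0, 0.0, -33.0, 3.0, -37.0, -98.0] [5.0, 2.0, -27.0, 3.0, -42.0, -97.0] [38.0, 4.0, -42.0, 19.0, -27.0, -132.0] [28.0, 4.0, -33.0, -9.0, -31.0, -102.0] [4.0, 10.0, -22.0, -41.0, -48.0, -62.0]
False 10 [5.0, 13.0, -29.0, 1.0, -37.0, -96.0] [5.0, 6.0, -24.0, 1.0, -50.0, -96.0] [5.0, 6.0, -20.0, 1.0, -54.0, -95.0] [36.0, 8.0, -31.0, 6.0, -42.0, -119.0] [26.0, 8.0, -25.0, -12.0, -45.0, -98.0] [5.0, 13.0, -17.0, -35.0, -57.0, -68.0]
False 0 [4.0, 17.0, -22.0, -0.0, -51.0, -94.0] [4.0, 12.0, -15.0, -0.0, -63.0, -94.0] [4.0, 11.0, -13.0, -0.0, -67.0, -94.0] [33.0, 12.0, -22.0, 0.0, -56.0, -112.0] [24.0, 12.0, -18.0, -13.0, -58.0, -96.0] [6.0, 17.0, -12.0, -31.0, -67.0, -71.0]
False -15 [4.0, 24.0, -12.0, -1.0, -68.0, -93.0] [4.0, 22.0, -3.0, -1.0, -81.0, -93.0] [4.0, 18.0, -3.0, -1.0, -83.0,
[... 1082 characters left out ...]
 [4.0, 17.0, -22.0, 0.0, -51.0, 86.0] [4.0, 12.0, -15.0, 0.0, -63.0, 86.0] [4.0, 11.0, -13.0, 0.0, -67.0, 86.0] [33.0, 12.0, -22.0, 0.0, -56.0, 68.0] [24.0, 12.0, -18.0, -13.0, -58.0, 84.0] [6.0, 17.0, -12.0, -31.0, -67.0, 109.0]
True -15 [4.0, 24.0, -12.0, -1.0, -68.0, 87.0] [4.0, 22.0, -3.0, -1.0, -81.0, 87.0] [4.0, 18.0, -3.0, -1.0, -83.0, 86.0] [30.0, 20.0, -11.0, -5.0, -74.0, 73.0] [22.0, 20.0, -8.0, -14.0, -75.0, 86.0] [8.0, 24.0, -5.0, -27.0, -81.0, 106.0]
True -30 [3.0, 32.0, -4.0, -2.0, -85.0, 87.0] [3.0, 32.0, 9.0, -2.0, -97.0, 87.0] [3.0, 26.0, 4.0, -2.0, -98.0, 87.0] [28.0, 28.0, -1.0, -8.0, -90.0, 75.0] [22.0, 28.0, 0.0, -15.0, -91.0, 86.0] [10.0, 31.0, 2.0, -24.0, -95.0, 104.0]
```

View pics/B.png

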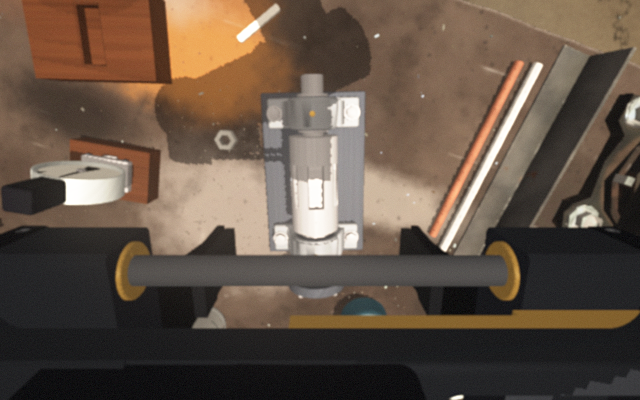

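Run:
```python
from h import *
print(K(load("B"))[1])
psi=0.2
C=([0.47+.07,0.125+.014,0.175],list(rot(psi).as_euler('xyz',degrees=True)))
env.goto([0.53,.137,.27],C[1]); env.move_straight(C[0],rate=.2); env.dwell(.2); shot("C")
env.move_straight([0.5,.1,.27],rate=.25)
for td,dx,dz in ((25,-.09,.03),(20,-.08,.03),(15,-.08,.03),(20,-.07,.06),(15,-.07,.06)):
    R=rot(0,0,np.radians(td)); e=list(R.as_euler('xyz',degrees=True)); p=[.49+dx,-.122,.08+dz]; hi=[p[0],p[1],.27]
    ok=env.inverse_kinematics(p,e) is not None and env.inverse_kinematics(hi,e) is not None
    print(td,ok)
    if ok:
        try:
            env.goto(hi,e); env.move_straight(p,rate=.25); break
        except env.Unreachable as x: print(x)
env.dwell(.2); f=shot("A")
for th in ("dial_front","gauge_grip","rest","pointer_tip","index_tip"): 
    r=env.search_frame(f,th)[:2]; print(th,[(np.round(d["xyz"],4).tolist(),round(d["score"],2),proj(f,d["xyz"]).round(1).tolist()) for d in r])
print(env.read_state()["clock"])
for n,(x0,x1,y0,y1) in {"C":(160,460,20,250),"A":(220,420,20,180)}.items():
    im=load(n)["image"][y0:y1,x0:x1]; s=800/(x1-x0); s=min(s,600/(y1-y0)); cv2.imwrite(f"pics/{n}c.png",cv2.resize(im,None,fx=s,fy=s,interpolation=cv2.INTER_CUBIC)); print(n,s)
```

```text
[0.38111434 0.10797866 0.43143289]
25 False
20 True
dial_front [([0.4972, -0.131, 0.0803], 0.9, [[305.0, 300.4]])]
gauge_grip [([0.5, -0.1317, 0.0741], 0.79, [[304.4, 296.0]])]
rest [([0.3425, -0.1549, 0.0405], 0.95, [[260.1, 76.1]]), ([0.4776, -0.134, 0.0218], 0.71, [[302.9, 229.9]])]
pointer_tip [([0.4953, -0.1319, 0.0802], 0.75, [[303.7, 298.7]])]
index_tip []
10.3
C 2.608695652173913
A 3.75
```

View pics/Cc.png

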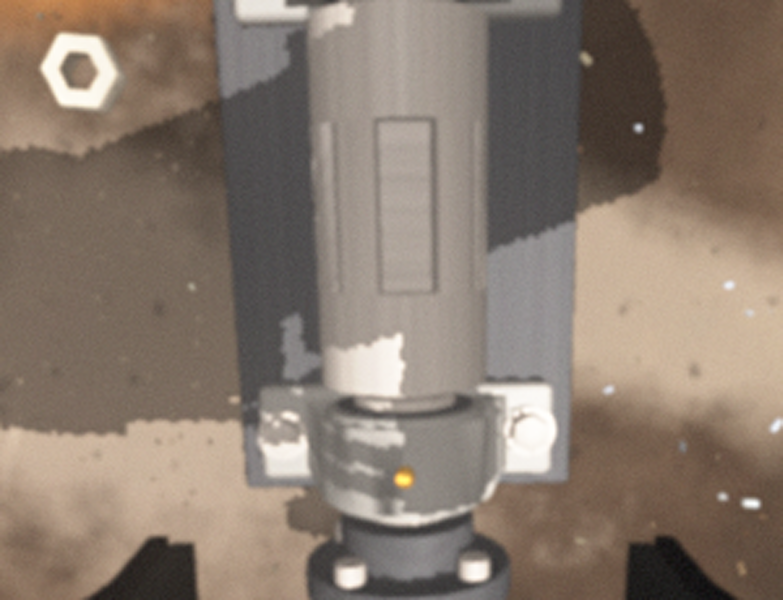

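View pics/A.png

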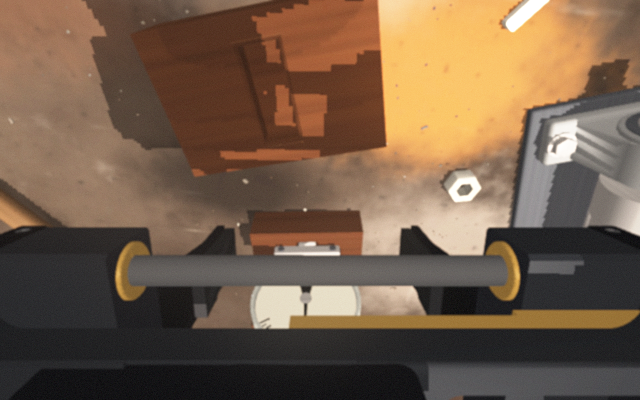

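Run:
```python
from h import *
from scipy.optimize import least_squares
fA,fC=load("A"),load("C")
a=onz(fA,[[250,211],[361,211]],0.0); print("rest front bottom",a.round(4),np.linalg.norm(a[1]-a[0]))
c=lambda *p: np.array(p)/2.609+[160,20]
kw=c((376,119),(435,119),(437,293),(381,293)); loc=np.array([[-25,8],[-25,-8],[25,-8],[25,8]])/1000  # image left=-y
loc[:,1]*=-1
pl=c((217,30),(247,487)); pr=c((579,30),(567,480))
sl=c((313,150),(322,370)); sr=c((488,150),(486,370))
def W(p,L): return np.c_[p[0]+np.cos(p[2])*L[:,0]-np.sin(p[2])*L[:,1], p[1]+np.sin(p[2])*L[:,0]+np.cos(p[2])*L[:,1], L[:,2]]
def ld(p,uv,y,z): # distance of uv to the projected edge line
    q=proj(fC,W(p,np.array([[-.1,y,z],[.1,y,z]]))); d=q[1]-q[0]; n=np.array([-d[1],d[0]])/np.linalg.norm(d); return (uv-q[0])@n
def kwl(a): y,z=loc[:,1],.0268; return np.c_[loc[:,0],np.cos(a)*y-np.sin(a)*z,.048+np.sin(a)*y+np.cos(a)*z]
def sil(p,uv,s): # cylinder silhouette by ray-axis distance
    o,d=ray(fC,uv); ax=np.array([np.cos(p[2]),np.sin(p[2]),0]); n=np.cross(d,ax); n/=np.linalg.norm(n,axis=1)[:,None]
    return (abs((np.array([p[0],p[1],.048])-o)@n.T)-.028)*1300
def res(p,use=3): 
    r=[ (proj(fC,W(p,kwl(p[3])))-kw).ravel()]
    r+=[ld(p,pl,-.065,.008),ld(p,pr,.065,.008)]
    if use: r+=[sil(p,sl,-1),sil(p,sr,1)]
    return np.concatenate(r)
for u in (3,0):
    s=least_squares(res,[.47,.125,.2,-.1],args=(u,)); print(u,s.x.round(4),s.fun.round(1))
# top view: plate by search for comparison
f=load("top0"); print("keyway in top",proj(f,W(s.x,kwl(s.x[3]))).round(1).tolist(), "rest top corners",proj(f,[[.47,-.07,.03],[.47,-.17,.03]]).round(1).tolist())
p=W(s.x,np.array([[x,y,.008] for x in(-.106,.106) for y in(-.065,.065)])); print(proj(f,p).round(1).tolist(), proj(load("side0"),p).round(1).tolist())
```

```text
rest front bottom [[ 0.4736 -0.1831  0.    ]
 [ 0.4739 -0.0814  0.    ]] 0.10170073051391137
3 [ 0.4664  0.1219  0.2149 -0.0758] [ 0.7 -0.4 -0.6 -0.6 -0.7  0.3  0.5  0.8 -1.4 -0.7  1.8  0.8 -0.5 -0.2
 -0.  -0.3]
0 [ 0.4664  0.1218  0.2156 -0.0806] [ 0.7 -0.4 -0.6 -0.6 -0.7  0.3  0.5  0.8 -1.6 -0.7  1.6  0.7]
keyway in top [[274.6, 252.8], [268.0, 254.2], [263.8, 233.5], [270.3, 232.0]] rest top corners [[349.5, 241.3], [389.6, 241.2]]
[[307.3, 278.6], [256.6, 290.0], [289.9, 197.0], [240.4, 207.8]] [[401.8, 273.2], [395.4, 326.6], [290.8, 258.2], [269.4, 306.5]]
```

Run:
```python
from h import *
R=rot(0,0,np.radians(20)); g=np.array([.505,-.133,.1445])
pre=pose(g,R,.075); tgt=pose(g,R)
env.move_straight([.41,-.125,.27],rate=.3)
env.goto(*pre); print("hit",env.move_straight(tgt[0],rate=.1,force_limit=8))
s=env.read_state(); f0=s["force"]; print(np.round(s["position"]-tgt[0],4),f0.round(2))
env.gripper_to(.2,3); s=env.read_state(); print("opening",s["opening"],s["finger_force"],(s["force"]-f0).round(2),s["wrist_torque"].round(3))
f=shot("G"); print(s["clock"])
```

```text
hit False
[0.0003 0.     0.0009] [ 0.04 -0.19  0.79]
opening 0.30744890455315466 2.9819100516760955 [0.2  2.24 0.12] [0.511 0.613 0.199]
13.4
```

View pics/G.png

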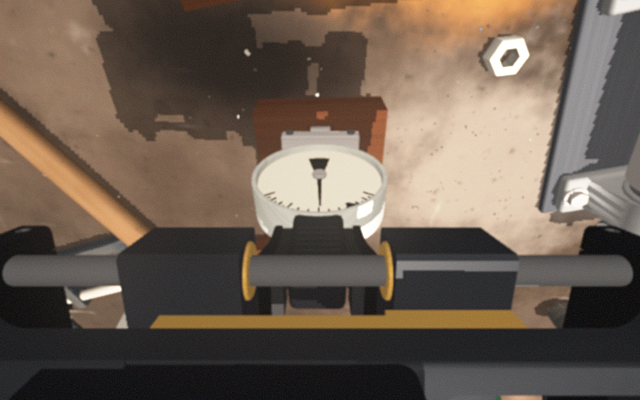

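Run:
```python
from h import *
f0=np.array([.04,-.19,.79])
env.gripper_to(.2,45); s=env.read_state(); print("opening",s["opening"],s["finger_force"],(s["force"]-f0).round(2),s["wrist_torque"].round(3))
p=np.array(s["position"]); 
p[2]+=.012; env.move_straight(list(p),rate=.05); s=env.read_state(); print((s["force"]-f0).round(2),s["position"].round(4))
p[2]=.145+.10; env.move_straight(list(p),rate=.2); env.dwell(.8)
s=env.read_state(); print(s["clock"],(s["force"]-f0).round(2),s["wrist_torque"].round(3),s["tool_rot"].round(2),s["position"].round(4))
f=shot("L"); im=f["image"][115:245,230:410]; cv2.imwrite("pics/Lc.png",cv2.resize(im,None,fx=4.4,fy=4.4,interpolation=cv2.INTER_CUBIC))
for th in ("pointer_tip","index_tip","dial_front"): print(th,[(proj(f,d["xyz"]).round(1).tolist(),round(d["score"],2)) for d in env.search_frame(f,th)[:2]])
```

```text
opening 0.2940347302189953 44.565301621332765 [ 0.36  1.13 -0.19] [0.4   0.578 0.184]
[ 0.41  0.36 -6.44] [ 0.5108 -0.1331  0.1385]
15.5417 [-0.7  -0.21 -4.53] [-0.011  1.094  0.022] [180.    20.01 180.  ] [ 0.5115 -0.133   0.2451]
pointer_tip [([[320.9, 167.1]], 0.82)]
index_tip [([[316.8, 200.7]], 0.37)]
dial_front [([[322.1, 195.5]], 0.74)]
```

View pics/Lc.png

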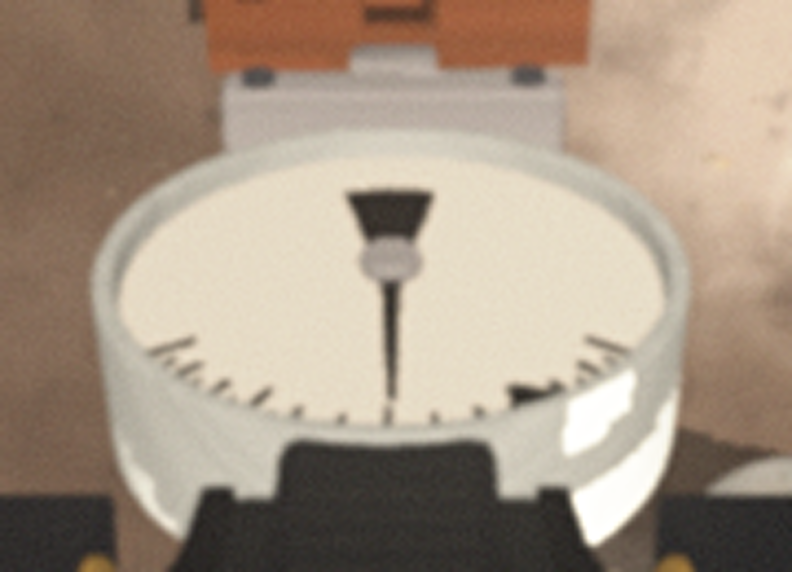

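Run:
```python
from h import *
f=load("L"); c=lambda *p: np.array(p)/4.4+[230,115]
pts={"pivot":(391,262),"ptip":(392,400),"m_tip":(511,386),"m_mid":(530,396),"L30":(262,397),"R60":(606,347),"L60":(172,347)}
G=np.array([.5115,-.133,.2451])-rot(0,0,np.radians(20)).apply([0,0,.019])
print("grasp",G, "key centre proj",proj(f,[G+[-.02,0,-.122],G+[-.02,.0072,-.118],G+[-.02,-.0072,-.118]]).round(1).tolist(),"foot corners",proj(f,[G+[-.019,s*.028,-.1145] for s in(-1,1)]).round(1).tolist(),"obs key",c((353,60),(437,60)),"foot bottom",c((224,75),(562,75)))
from scipy.optimize import brentq
for xo in (-.011,-.008,-.013):
  o,d=ray(f,[c(p) for p in pts.values()]); P=o+d*((G[0]+xo-o[0])/d[:,0])[:,None]
  for n,q in zip(pts,P):
    v=q-P[0]; print(xo,n,(q-G).round(4),"r %.4f ang %.3f"%(np.hypot(v[1],v[2]),np.arctan2(-v[1],v[2])))
# local contrast-enhanced crop of the mark
im=f["image"][190:222,325:385]; cv2.imwrite("pics/M.png",cv2.resize(im,None,fx=12,fy=12,interpolation=cv2.INTER_CUBIC))
```

```text
grasp [ 0.50500162 -0.133       0.26295416] key centre proj [[316.8, 122.4], [326.6, 124.5], [307.0, 124.6]] foot corners [[278.3, 127.8], [355.4, 127.7]] obs key [[310.22727273 128.63636364]
 [329.31818182 128.63636364]] foot bottom [[280.90909091 132.04545455]
 [357.72727273 132.04545455]]Traceback (most recent call last):
  File "<stdin>", line 8, in <module>
  File "h.py", line 15, in ray
    d=np.c_[(uv[:,0]-f["cx"])/f["fx"],-(uv[:,1]-f["cy"])/f["fy"],-np.ones(len(uv))]
                                        ~~^^^^^
IndexError: index 1 is out of bounds for axis 1 with size 1
```

Run:
```python
from h import *
f=load("L"); c=lambda *p: np.array(p)/4.4+[230,115]-[2.7,4.2]
pts={"pivot":(391,262),"ptip":(392,400),"m_tip":(511,386),"m_mid":(530,396),"L30":(262,397),"R60":(606,347),"L60":(172,347)}
G=np.array([.50500162,-.133,.26295416])
for xo in (-.011,-.008):
  o,d=ray(f,c(*pts.values())); P=o+d*((G[0]+xo-o[0])/d[:,0])[:,None]
  for n,q in zip(pts,P):
    v=q-P[0]; print(xo,n,(q-G).round(4),"r %.4f ang %.3f"%(np.hypot(v[1],v[2]),np.arctan2(-v[1],v[2])))
im=f["image"][185:222,310:385]; cv2.imwrite("pics/M.png",cv2.resize(im,None,fx=10,fy=10,interpolation=cv2.INTER_CUBIC))
# shaft refit with the offset seen on the held gauge
from scipy.optimize import least_squares
fC=load("C"); c=lambda *p: np.array(p)/2.609+[160,20]-[2.7,4.2]
kw=c((376,119),(435,119),(437,293),(381,293)); x,y=np.array([[-25,-25,25,25],[-8,8,8,-8]])/1000
def W(p,L): return np.c_[p[0]+np.cos(p[2])*L[:,0]-np.sin(p[2])*L[:,1], p[1]+np.sin(p[2])*L[:,0]+np.cos(p[2])*L[:,1], L[:,2]]
def kwl(a): return np.c_[x,np.cos(a)*y-np.sin(a)*.0268,.048+np.sin(a)*y+np.cos(a)*.0268]
def ld(p,uv,y,z):
    q=proj(fC,W(p,np.array([[-.1,y,z],[.1,y,z]]))); d=q[1]-q[0]; n=np.array([-d[1],d[0]])/np.linalg.norm(d); return (uv-q[0])@n
def sil(p,uv):
    o,d=ray(fC,uv); n=np.cross(d,[np.cos(p[2]),np.sin(p[2]),0]); n/=np.linalg.norm(n,axis=1)[:,None]
    return (abs((np.array([p[0],p[1],.048])-o)@n.T)-.028)*1300
S=least_squares(lambda p:np.concatenate([(proj(fC,W(p,kwl(p[3])))-kw).ravel(),ld(p,c((217,30),(247,487)),-.065,.008),ld(p,c((579,30),(567,480)),.065,.008),sil(p,c((313,150),(322,370),(488,150),(486,370)))]),[.47,.12,.2,-.1])
print(S.x.round(4),S.fun.round(1)); np.save("stand.npy",S.x)
```

```text
-0.011 pivot [-0.011  -0.0004 -0.0672] r 0.0000 ang -0.000
-0.011 ptip [-0.011  -0.0003 -0.034 ] r 0.0333 ang -0.005
-0.011 m_tip [-0.011   0.0145 -0.0369] r 0.0339 ang -0.458
-0.011 m_mid [-0.011   0.0167 -0.0347] r 0.0368 ang -0.485
-0.011 L30 [-0.011  -0.0163 -0.0347] r 0.0362 ang 0.452
-0.011 R60 [-0.011   0.0274 -0.0455] r 0.0353 ang -0.908
-0.011 L60 [-0.011  -0.0287 -0.0458] r 0.0355 ang 0.921
-0.008 pivot [-0.008  -0.0005 -0.0723] r 0.0000 ang -0.000
-0.008 ptip [-0.008  -0.0003 -0.0381] r 0.0342 ang -0.005
-0.008 m_tip [-0.008   0.0149 -0.0411] r 0.0348 ang -0.458
-0.008 m_mid [-0.008   0.0172 -0.0389] r 0.0378 ang -0.485
-0.008 L30 [-0.008  -0.0167 -0.0388] r 0.0373 ang 0.452
-0.008 R60 [-0.008   0.0281 -0.05  ] r 0.0363 ang -0.908
-0.008 L60 [-0.008  -0.0296 -0.0502] r 0.0365 ang 0.921
[ 0.4638  0.119   0.213  -0.0876] [ 0.7 -0.7 -0.6 -0.8 -0.7  0.6  0.5  1.  -1.4 -0.7  2.2  1.2 -0.8 -0.5
  0.  -0.3]
```

View pics/M.png

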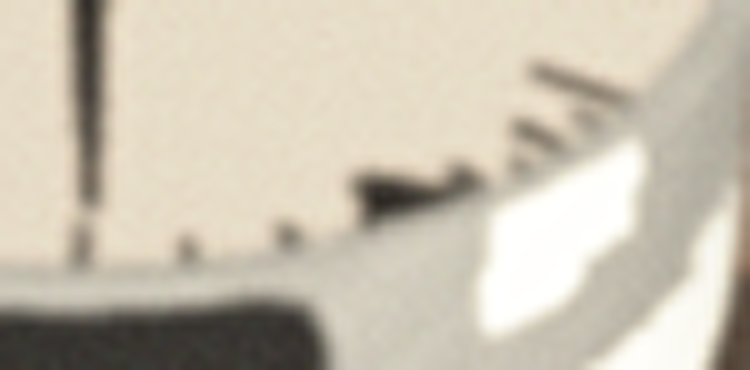

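```bash
cat >> h.py <<'E'
T=np.radians(20)
def shaftpose(st,phi,s=0.0,h=0.122,dx=0,dy=0):
    "TCP pose with the gauge leaning phi on the shaft, lifted s out of the keyway, shifted dx, dy in the stand's turned axes"
    R=Ro.from_euler('z',st[2])*Ro.from_euler('x',phi)
    G=np.array([st[0],st[1],.048])+R.apply([dx,dy,.0193+h+s])
    return pose(G,rot(st[2],phi,T))
E
python3 - <<'E'
from h import *
st=np.load("stand.npy"); a=st[3]
for ph,s in ((a,.05),(a,0),(.2,0),(.4,0),(.55,0)): print(ph,s,np.round(env.inverse_kinematics(*shaftpose(st,ph,s)) if env.inverse_kinematics(*shaftpose(st,ph,s)) is not None else np.nan))
env.goto(*shaftpose(st,a,.05)); env.move_straight(shaftpose(st,a,.018)[0],rate=.08); env.dwell(.3)
s=env.read_state(); print(s["clock"],s["force"].round(2),(s["position"]-shaftpose(st,a,.018)[0]).round(4))
f=shot("K"); im=f["image"][60:180,230:410]; cv2.imwrite("pics/Kc.png",cv2.resize(im,None,fx=4.4,fy=4.4,interpolation=cv2.INTER_CUBIC))
E
```

```text
-0.08756854653803364 0.05 [  43.   -1.  -40.   24.  -38. -137.]
-0.08756854653803364 0 [  41.    2.  -47.   30.  -29. -143.]
0.2 0 [ 27.   3. -33. -10. -32. -99.]
0.4 0 [ 11.   7. -24. -33. -43. -71.]
0.55 0 [  0.  11. -20. -44. -52. -57.]
17.65 [ 0.42 -0.1  -4.95] [0.0002 0.0003 0.0005]
```

View pics/Kc.png

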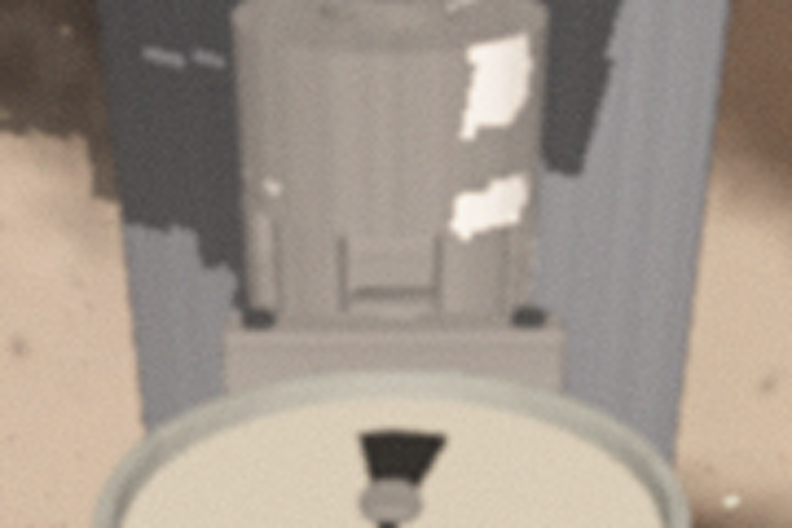

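Run:
```python
from h import *
st=np.load("stand.npy"); a=st[3]
st[0]-=np.sin(st[2])*-.0008; st[1]+=np.cos(st[2])*-.0008; np.save("stand2.npy",st)
R=Ro.from_euler('z',st[2])*Ro.from_euler('x',a)
f0=env.read_state()["force"]
def rep(t):
    s=env.read_state(); d=R.inv().apply(s["position"]-np.array(shaftpose(st,a,0)[0]))
    print(t,"s,dx,dy mm",(d*1000).round(2)[[2,0,1]],"F stand axes",R.inv().apply(s["force"]-f0).round(2),"clk",s["clock"]); return d
h=env.move_straight(shaftpose(st,a,.009)[0],rate=.05,force_limit=8); rep(h)
h=env.move_straight(shaftpose(st,a,-.002)[0],rate=.02,force_limit=8); rep(h)
env.dwell(.2); rep("settled"); shot("I1")
```

```text
False s,dx,dy mm [ 8.48 -0.36 -0.25] F stand axes [-0.31  0.27  0.03] clk 18.0333
True s,dx,dy mm [-0.51  0.39  0.09] F stand axes [-1.65 -0.91  8.82] clk 18.5417
settled s,dx,dy mm [-0.46  0.31  0.13] F stand axes [-2.1  -0.53  8.86] clk 18.7417
```

```bash
cat > rock.py <<'E'
from h import *
def rock(st,p0,p1,s,f0,dy=0.0,n=None,Fz=7,verbose=True):
    n=n or max(1,int(np.ceil(abs(p1-p0)/.06)))
    for phi in np.linspace(p0,p1,n+1)[1:]:
        q=shaftpose(st,phi,s,dy=dy); env.move_straight(q[0],q[1],rate=.04)
        S=env.read_state(); A=Ro.from_euler('z',st[2])*Ro.from_euler('x',phi)
        F=A.inv().apply(S["force"]-f0)
        if verbose: print("phi %.3f s %.2f dy %.2f F"%(phi,s*1e3,dy*1e3),F.round(1),"pos err mm",(A.inv().apply(S["position"]-np.array(q[0]))*1e3).round(2),"clk %.1f"%S["clock"])
        s+=np.clip((F[2]-Fz)*.05e-3,-.5e-3,.5e-3); dy+=np.clip(F[1]*.03e-3,-.3e-3,.3e-3)
        if np.linalg.norm(F)>30: print("stop"); break
    return phi,s,dy
E
python3 - <<'E'
from rock import *
st=np.load("stand2.npy"); f0=np.array([.42,-.1,-4.95])
r=rock(st,st[3],.15,-.0005,f0); np.save("r.npy",r); print(r)
E
```

```text
phi -0.028 s -0.50 dy 0.00 F [0.6 0.8 4.3] pos err mm [ 0.14 -0.17  0.04] clk 19.1
phi 0.031 s -0.63 dy 0.02 F [-1.  -0.2  4.6] pos err mm [ 0.16 -0.16  0.02] clk 19.4
phi 0.091 s -0.75 dy 0.02 F [-1.5  1.   5.2] pos err mm [ 0.17 -0.2   0.01] clk 19.8
phi 0.150 s -0.84 dy 0.05 F [-0.1  1.   5.4] pos err mm [ 0.12 -0.31 -0.03] clk 20.1
(np.float64(0.15), np.float64(-0.0009236221346877148), np.float64(7.830063891526185e-05))
```

Rocks smoothly with low, steady forces; continue to 0.48 and photograph the dial.

Run:
```python
from rock import *
st=np.load("stand2.npy"); f0=np.array([.42,-.1,-4.95]); r=np.load("r.npy")
r=rock(st,r[0],.40,r[1],f0,r[2]); 
env.dwell(1.3); f1=shot("P1")
r=rock(st,r[0],.50,r[1],f0,r[2]); np.save("r.npy",r); print(r)
env.dwell(1.3); f2=shot("P2"); S=env.read_state(); print(S["clock"],S["tool_rot"].round(2),S["force"].round(2))
def tip(f):
    g=cv2.cvtColor(f["image"],cv2.COLOR_BGR2GRAY); return g
g=cv2.vconcat([cv2.resize(load(n)["image"][165:215,300:380],None,fx=7.5,fy=7.5,interpolation=cv2.INTER_CUBIC)[:, :] for n in ("P2",)])
cv2.imwrite("pics/P2c.png",g)
for n,f in (("P1",f1),("P2",f2)):
    d=load("L")["image"].astype(int).sum(2)-f["image"].astype(int).sum(2)
    d=d[170:216,300:375]; ys,xs=np.where(d>120); print(n,[(int(y)+170,round(xs[ys==y].mean()+300,1),int((ys==y).sum())) for y in np.unique(ys)])
```

```text
phi 0.200 s -0.92 dy 0.08 F [-0.6  1.   4.9] pos err mm [ 0.06 -0.34 -0.04] clk 20.4
phi 0.250 s -1.03 dy 0.11 F [-0.2  0.8  4.9] pos err mm [ 0.   -0.36 -0.06] clk 20.7
phi 0.300 s -1.13 dy 0.13 F [-0.2  0.7  4.9] pos err mm [-0.02 -0.37 -0.03] clk 21.0
phi 0.350 s -1.24 dy 0.15 F [0.2 0.3 5. ] pos err mm [-0.08 -0.34 -0.03] clk 21.3
phi 0.400 s -1.34 dy 0.16 F [-0.2  0.4  5.7] pos err mm [-0.15 -0.29 -0.05] clk 21.6
phi 0.450 s -1.41 dy 0.17 F [-1.6  1.4  5.2] pos err mm [ 0.02 -0.12 -0.06] clk 23.3
phi 0.500 s -1.49 dy 0.22 F [-1.3  2.2  5.1] pos err mm [0.05 0.12 0.01] clk 23.6
(np.float64(0.5), np.float64(-0.0015875666859807081), np.float64(0.0002821472611448747))
24.9167 [ 149.82   17.47 -177.7 ] [-0.33 -0.75  1.26]
P1 [(170, np.float64(309.0), 7), (171, np.float64(309.5), 6), (172, np.float64(310.0), 3), (178, np.float64(322.5), 2), (179, np.float64(322.5), 4), (180, np.float64(323.0), 5), (181, np.float64(323.5), 6), (182, np.float64(323.5), 6), (183, np.float64(324.5), 6), (184, np.float64(325.5), 6), (185, np.float64(326.0), 7), (186, np.float64(326.5), 6), (187, np.float64
[... 592 characters left out ...]
 4), (179, np.float64(323.0), 5), (180, np.float64(324.0), 7), (181, np.float64(324.5), 6), (182, np.float64(325.5), 8), (183, np.float64(327.0), 7), (184, np.float64(328.0), 7), (185, np.float64(329.0), 7), (186, np.float64(330.0), 7), (187, np.float64(330.5), 6), (188, np.float64(331.5), 6), (189, np.float64(333.0), 7), (190, np.float64(334.5), 6), (191, np.float64(335.0), 5), (192, np.float64(336.5), 6), (193, np.float64(337.5), 6), (194, np.float64(338.0), 5), (195, np.float64(339.0), 5), (196, np.float64(340.0), 5), (197, np.float64(341.0), 5), (198, np.float64(342.0), 5), (199, np.float64(343.0), 5), (200, np.float64(344.5), 4), (201, np.float64(345.0), 3), (202, np.float64(345.0), 1)]
```

View pics/P2c.png

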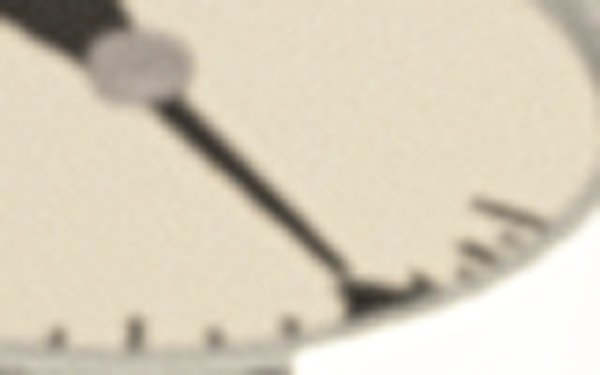

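```bash
cat > polar.py <<'E'
from h import *
from scipy.ndimage import map_coordinates
from scipy.optimize import minimize
def dark(f): return 255-cv2.cvtColor(f["image"],cv2.COLOR_BGR2GRAY).astype(float)
def samp(f,G,Rg,par,r,a):  # darkness at dial polar coordinates (r m, angle rad); par: plane x (mm), du, dv px
    r,a=np.broadcast_arrays(r,a)
    L=np.c_[np.full(r.size,par[0]*1e-3),-(r*np.sin(a)).ravel(),(-.0645+r*np.cos(a)).ravel()]
    uv=proj(f,G+Rg.apply(L))+[par[1],par[2]]
    return map_coordinates(dark(f),[uv[:,1],uv[:,0]],order=1).reshape(r.shape)
E
python3 - <<'E'
from polar import *
f=load("L"); G=np.array([.50500162,-.133,.26295416]); Rg=Ro.identity()
ta=np.radians([10,20,30,40,50,60,0,-10,-20,-40,-50,-60]); rr=np.linspace(.0325,.0345,5)[:,None]
def cost(p): 
    on=samp(f,G,Rg,p,rr,ta[None]); off=samp(f,G,Rg,p,rr,np.r_[ta+np.radians(4),ta-np.radians(4)][None])
    return -(on.mean()-off.mean())
best=min((minimize(cost,[x,2.7+u,4.2+v],method="Nelder-Mead") for x in(-10.5,-9.5,-8.5) for u in(-1,0,1) for v in (-2,0,2)),key=lambda o:o.fun)
print(best.x.round(2),best.fun)
np.save("par.npy",best.x)
A=np.arange(-48,-15,1.5)
print("ang",(-A).tolist())
for r in np.arange(.029,.0366,.0005): print(round(r*1e3,1),samp(f,G,Rg,best.x,r,np.radians(A)).round().astype(int).tolist())
for r in (.032,.033,.034): print(r,samp(f,G,Rg,best.x,r,np.radians(np.arange(-14,66,2.))).round().astype(int).tolist())
E
```

```text
[ -0.22   0.88 -10.08] -55.663136340642836
ang [48.0, 46.5, 45.0, 43.5, 42.0, 40.5, 39.0, 37.5, 36.0, 34.5, 33.0, 31.5, 30.0, 28.5, 27.0, 25.5, 24.0, 22.5, 21.0, 19.5, 18.0, 16.5]
29.0 [33, 35, 34, 32, 33, 35, 33, 32, 33, 34, 38, 37, 34, 34, 32, 35, 35, 34, 35, 34, 34, 34]
29.5 [33, 34, 35, 34, 33, 34, 32, 32, 32, 43, 47, 51, 41, 35, 34, 33, 35, 33, 33, 35, 34, 34]
30.0 [32, 33, 34, 34, 33, 33, 32, 32, 37, 48, 69, 76, 55, 36, 35, 33, 34, 34, 33, 34, 33, 35]
30.5 [33, 34, 33, 34, 33, 33, 31, 35, 42, 61, 99, 109, 84, 47, 35, 33, 33, 33, 34, 34, 35, 35]
31.0 [33, 33, 32, 33, 33, 34, 34, 37, 53, 85, 124, 146, 116, 55, 33, 33, 33, 34, 38, 36, 36, 34]
31.5 [34, 33, 32, 33, 37, 38, 36, 41, 67, 108, 155, 179, 142, 73, 34, 33, 33, 36, 44, 44, 35, 33]
32.0 [34, 33, 32, 35, 44, 50, 38, 48, 79, 132, 179, 195, 170, 84, 37, 32, 34, 37, 61, 59, 37, 33]
32.5 [41, 33, 31, 36, 54, 70, 61, 58, 100, 154, 191, 204, 185, 102, 43, 33, 35, 42, 76, 75, 41, 34]
33.0 [54, 35, 32, 35, 64, 95, 90, 83, 120, 167, 201, 204, 201, 132, 57, 37, 35, 47, 91, 97, 49, 37]
33.5 [71, 41, 35, 35, 61, 119, 126, 115, 140, 184,
[... 460 characters left out ...]
.0 [83, 73, 84, 78, 62, 64, 79, 79, 76, 73, 67, 64, 62, 61, 62, 60, 62, 61, 62, 62, 62, 60]
36.5 [79, 68, 74, 72, 59, 57, 60, 66, 63, 60, 58, 55, 55, 52, 55, 55, 59, 58, 59, 58, 57, 59]
0.032 [35, 43, 72, 37, 35, 32, 44, 112, 50, 33, 34, 36, 64, 45, 33, 35, 35, 66, 51, 34, 35, 60, 121, 64, 36, 35, 40, 61, 47, 35, 36, 40, 57, 42, 35, 49, 107, 103, 51, 36]
0.033 [39, 50, 100, 45, 39, 40, 48, 114, 58, 41, 40, 45, 96, 57, 38, 38, 46, 100, 61, 36, 37, 63, 129, 65, 36, 38, 63, 108, 62, 35, 37, 66, 94, 58, 34, 51, 90, 97, 52, 36]
0.034 [56, 59, 94, 62, 58, 59, 59, 96, 67, 59, 57, 60, 101, 67, 57, 53, 61, 107, 60, 48, 51, 67, 120, 61, 44, 53, 71, 111, 55, 41, 53, 78, 116, 61, 44, 55, 95, 99, 51, 35]
```

Run:
```python
from polar import *
par=np.load("par.npy"); fL=load("L"); GL=np.array([.50500162,-.133,.26295416]); CL=K(fL)
# gauge pose relative to the camera is rigid: carry it over from L
def Gof(f):
    M,p=K(f); Rr=Ro.from_matrix(M@CL[0].T); return p+Rr.apply(GL-CL[1]),Rr
for n in ("P1","P2"):
    x=Gof(load(n))[1]; z=x.apply([0,0,1]); print(n,"lean from camera pose: euler zx",Ro.from_matrix(x.as_matrix()).as_euler('ZXY').round(4), "dial-plane vertical angle",round(np.arctan2(*( -x.inv().apply([0,0,1])[1:])*np.array([1,-1])),4))
A=np.radians(np.arange(-45,12,.25))
for dx in (0,-1,-2,-3):
    p=par+[dx,0,0]
    for n in ("L","P1","P2"):
        f=load(n); G,Rg=Gof(f); o=[]
        for r in (.010,.014,.018,.022,.026,.029):
            v=samp(f,G,Rg,p,r,A); v=np.clip(v-60,0,None)
            k=np.argmax(v); w=np.zeros_like(v); sl=slice(max(0,k-24),k+25); w[sl]=v[sl]; o.append(round(-float((w*A).sum()/w.sum()),3))
        print(dx,n,o)
```

```text
P1 lean from camera pose: euler zx [ 0.2133  0.3999 -0.0009] dial-plane vertical angle -0.3999
P2 lean from camera pose: euler zx [ 0.2134  0.5001 -0.0013] dial-plane vertical angle -0.5001
0 L [0.023, 0.023, 0.018, 0.018, 0.015, 0.012]
0 P1 [0.522, 0.491, 0.473, 0.466, 0.456, 0.447]
0 P2 [0.673, 0.627, 0.6, 0.59, 0.574, 0.564]
-1 L [0.023, 0.021, 0.018, 0.016, 0.015, 0.014]
-1 P1 [0.455, 0.448, 0.438, 0.44, 0.433, 0.431]
-1 P2 [0.595, 0.563, 0.559, 0.553, 0.545, 0.542]
-2 L [0.024, 0.021, 0.018, 0.017, 0.016, 0.013]
-2 P1 [0.391, 0.404, 0.403, 0.409, 0.407, 0.409]
-2 P2 [0.52, 0.508, 0.517, 0.517, 0.517, 0.516]
-3 L [0.023, 0.022, 0.018, 0.015, 0.015, 0.013]
-3 P1 [0.324, 0.357, 0.367, 0.378, 0.385, 0.388]
-3 P2 [0.445, 0.456, 0.474, 0.481, 0.489, 0.49]
```

Run:
```python
from polar import *
par=np.load("par.npy"); fL=load("L"); G=np.array([.50500162,-.133,.26295416])
def uv(r,deg,dx=0):
    a=np.radians(deg); return (proj(fL,G+np.array([(par[0]+dx)*1e-3,r*1e-3*np.sin(a),-.0645+r*1e-3*np.cos(a)]))+par[1:]).round(1)[0].tolist()
print("centre",uv(0,0),"c ptr",uv(0,0,-2),[(r,d,uv(r,d)) for r in (31,33) for d in (20,26,28,30,32,34,40)]); print("ptr tip",[(d,uv(31,d,-2)) for d in (0,23,28.65,31)])
g=dark(fL).astype(int); print(list(range(342,362)))
for v in range(199,212): print(v,g[v,342:362].tolist())
```

```text
centre [317.8, 177.1] c ptr [317.8, 174.5] [(31, 20, [336.7, 205.7]), (31, 26, [341.9, 204.2]), (31, 28, [343.5, 203.7]), (31, 30, [345.1, 203.1]), (31, 32, [346.7, 202.5]), (31, 34, [348.2, 201.9]), (31, 40, [352.5, 199.8]), (33, 20, [338.1, 207.7]), (33, 26, [343.6, 206.2]), (33, 28, [345.4, 205.6]), (33, 30, [347.1, 205.0]), (33, 32, [348.8, 204.4]), (33, 34, [350.4, 203.7]), (33, 40, [354.9, 201.4])]
ptr tip [(0, [317.8, 205.0]), (23, [339.4, 202.2]), (28.65, [344.2, 200.7]), (31, [346.1, 200.0])]
[342, 343, 344, 345, 346, 347, 348, 349, 350, 351, 352, 353, 354, 355, 356, 357, 358, 359, 360, 361]
199 [32, 35, 33, 31, 33, 32, 32, 32, 32, 34, 32, 33, 32, 33, 33, 32, 31, 32, 41, 63]
200 [33, 34, 34, 32, 34, 34, 32, 33, 32, 30, 34, 36, 41, 47, 44, 36, 32, 36, 48, 71]
201 [34, 32, 36, 43, 50, 56, 45, 44, 43, 38, 36, 38, 61, 84, 87, 60, 40, 37, 57, 92]
202 [34, 36, 48, 78, 104, 113, 104, 98, 85, 71, 57, 60, 86, 127, 140, 110, 73, 49, 59, 82]
203 [35, 36, 60, 110, 158, 180, 181, 172, 156, 139, 123, 113, 128, 151, 153, 132, 96, 63, 61, 66]
204 [35, 32, 54, 103, 167, 205, 204, 207, 198, 191, 181, 170, 157, 143, 125, 103, 85, 66, 57, 47]
205 [33, 31, 41, 77, 148, 201, 207, 197, 190, 175, 158, 139, 117, 101, 83, 77, 64, 48, 27, 14]
206 [31, 34, 40, 73, 138, 172, 161, 148, 134, 114, 99, 88, 79, 67, 64, 61, 48, 21, 5, 0]
207 [36, 40, 46, 77, 119, 129, 103, 92, 82, 75, 65, 61, 58, 54, 58, 52, 41, 12, 0, 0]
208 [49, 57, 66, 74, 85, 85, 70, 66, 61, 57, 53, 53, 51, 51, 53, 54, 38, 9, 0, 0]
209 [57, 62, 68, 66, 63, 62, 56, 51, 52, 50, 48, 49, 50, 51, 55, 55, 37, 8, 0, 0]
210 [63, 63, 62, 61, 55, 52, 51, 50, 48, 47, 47, 51, 52, 53, 57, 56, 37, 8, 0, 0]
211 [59, 57, 54, 56, 53, 49, 47, 47, 47, 48, 52, 51, 53, 54, 56, 54, 29, 4, 0, 0]
```

```bash
cat > mark.py <<'E'
from polar import *
from scipy.stats import norm
from scipy.optimize import least_squares
par=np.load("par.npy"); fL=load("L"); GL=np.array([.50500162,-.133,.26295416]); CL=K(fL)
def Gof(f):
    M,p=K(f); Rr=Ro.from_matrix(M@CL[0].T); return p+Rr.apply(GL-CL[1]),Rr
def dialxy(f):
    v,u=np.mgrid[190:212,325:365]; G,Rg=Gof(f); o,d=ray(f,np.c_[u.ravel()-par[1],v.ravel()-par[2]])
    o=Rg.inv().apply(o-G); d=Rg.inv().apply(d); P=o+d*((par[0]*1e-3-o[0])/d[:,0])[:,None]
    return P[:,1]*1e3,(P[:,2]+.0645)*1e3,dark(f)[190:212,325:365].ravel()
def fitmark(f,rmax):
    y,z,g=dialxy(f); r,a=np.hypot(y,z),np.degrees(np.arctan2(y,z)); k=(r>27)&(r<rmax)&(a>23)&(a<37.5); y,z,g=y[k],z[k],g[k]
    def res(p):
        m,r0,b,sg,D,bg=p; t=y*np.cos(m)-z*np.sin(m); q=y*np.sin(m)+z*np.cos(m)-r0
        e=norm.cdf((q*np.sin(b)-t*np.cos(b))/sg)*norm.cdf((q*np.sin(b)+t*np.cos(b))/sg); return bg+D*e-g
    s=least_squares(res,[.54,30.5,.6,.5,170,33],x_scale=[.01,.5,.1,.2,20,2]); return s.x.round(3),round(float(np.sqrt(np.mean(s.fun**2))),1)
def ptr(f,dx=-2.0):
    A=np.radians(np.arange(-45,12,.25)); G,Rg=Gof(f); o=[]
    for r in (.014,.018,.022,.026,.028):
        v=np.clip(samp(f,G,Rg,par+[dx,0,0],r,A)-60,0,None); j=np.argmax(v); s=slice(max(0,j-24),j+25); o.append(-float((v[s]*A[s]).sum()/v[s].sum()))
    return np.round(o,3)
E
python3 - <<'E'
from mark import *
for n in ("L","P1"):
    for rm in (32.5,33,33.5): print(n,rm,*fitmark(load(n),rm))
E
```

```text
L 32.5 [  0.557  29.959   0.647   0.72  184.711  32.911] 5.4
L 33 [  0.557  29.93    0.635   0.708 183.671  32.854] 5.7
L 33.5 [  0.559  29.888   0.631   0.699 178.522  33.044] 6.4
P1 32.5 [  0.554  30.18    0.701   0.636 159.858  51.897] 22.4
P1 33 [  0.554  30.124   0.677   0.615 157.971  51.602] 21.9
P1 33.5 [  0.556  30.083   0.678   0.616 153.562  51.014] 21.1
```

Run:
```python
from rock import *
from mark import *
st=np.load("stand2.npy"); f0=np.array([.42,-.1,-4.95]); r=np.load("r.npy")
r=rock(st,r[0],.535,r[1],f0,r[2]); np.save("r.npy",r); print(r)
env.dwell(1.5); f=shot("P3"); S=env.read_state(); A=Ro.from_euler('z',st[2])*Ro.from_euler('x',.535)
print(S["clock"],"F",A.inv().apply(S["force"]-f0).round(1),"lean",Gof(f)[1].as_euler('ZXY').round(4),"opening",S["opening"],S["finger_force"],"ptr",ptr(f))
for n in ("L","P1","P2","P3"):
    q=load(n); a=-np.median(ptr(q)); G,Rg=Gof(q); rr=np.arange(.024,.035,.0005); v=samp(q,G,Rg,par+[-2,0,0],rr,a); print(n,v.round().astype(int).tolist())
# shaft/foot check: same relative picture as on insertion?  foot/lip region against I1
c=(slice(60,150),slice(280,360)); i1=load("I1")["image"][c].astype(float).mean(2); i3=f["image"][c].astype(float).mean(2)
print("phase shift",cv2.phaseCorrelate(cv2.Sobel(i1,cv2.CV_64F,1,0),cv2.Sobel(i3,cv2.CV_64F,1,0)))
k=lambda n:cv2.resize(load(n)["image"][90:150,270:370],None,fx=4,fy=4)
```

```text
phi 0.535 s -1.59 dy 0.28 F [-0.9  2.9  8.2] pos err mm [ 0.08 -0.37  0.12] clk 25.2
(np.float64(0.535), np.float64(-0.0015299402556558886), np.float64(0.0003695120079295983))
26.725 F [-1.5  2.4  7.1] lean [ 0.2135  0.5349 -0.0015] opening 0.29166204941061946 44.686902759201814 ptr [0.544 0.547 0.546 0.548 0.551]
L [159, 157, 154, 151, 147, 143, 138, 134, 134, 134, 134, 132, 128, 116, 102, 83, 67, 65, 66, 72, 75, 78, 76]
P1 [170, 170, 176, 166, 170, 169, 167, 168, 165, 160, 157, 143, 145, 122, 102, 77, 53, 42, 38, 37, 36, 37, 38]
P2 [175, 168, 172, 164, 164, 158, 160, 158, 160, 156, 156, 154, 149, 140, 131, 116, 118, 124, 141, 163, 180, 193, 197]
P3 [161, 162, 156, 163, 153, 158, 154, 158, 158, 155, 156, 152, 153, 140, 126, 106, 85, 82, 94, 112, 137, 155, 172]
phase shift ((-0.05291504388975454, 0.3575508560414278), 0.5123978270141061)
```

Run:
```python
from rock import *
from mark import *
st=np.load("stand2.npy"); f0=np.array([.42,-.1,-4.95]); r=np.load("r.npy")
A=Ro.from_euler('z',st[2])*Ro.from_euler('x',.535); s=r[1]
for _ in range(4):
    s-=.0002; q=shaftpose(st,.535,s,dy=r[2]); env.move_straight(q[0],q[1],rate=.01); env.dwell(.2)
    S=env.read_state(); F=A.inv().apply(S["force"]-f0); print(round(s*1e3,2),F.round(1),S["clock"])
    if F[2]>10: break
env.dwell(1.5); f=shot("P4"); S=env.read_state()
p=ptr(f); print(p,Gof(f)[1].as_euler('ZXY').round(4),A.inv().apply(S["force"]-f0).round(1),S["opening"],S["clock"])
if abs(np.median(p)-.547)<.01 and S["opening"]>.27: print(env.close_job())
```

```text
-1.73 [-0.8  2.7  9.1] 27.175
-1.93 [-0.8  1.5 10.7] 27.625
[0.55  0.548 0.549 0.554 0.552] [ 0.2138  0.5347 -0.002 ] [-1.9  2.3 10. ] 0.2956403191398312 29.175
the job is handed in; nothing more can be done
None
```

The job is handed in. The gauge's key went fully home in the keyway and the foot is pressed onto the lips with about 10 N; I inferred that it sits flat from force and position readings, as I had no pictures left to view it. The arm holds it leaning 0.535 rad to the right, pointer within about 0.01 rad of the broad arrow by my image measurements, at 29 s on the robot's clock.

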